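# Lock the slat clamp with its quarter-turn key

### The arm

A 6-joint arm with a two-finger parallel gripper is mounted at the origin on the work surface. World frame = base frame: x ahead of the robot, y to its left, z up, the work surface at z = 0. Lengths are in mm, angles in rad, forces in N, time in s.
With the tool pointing down it reaches from about 275 to 1000 mm from the base axis. Payload 8.4 kg.
Tool frame: the origin (TCP) lies at the very end of the fingers, on their centre line; the grasp point (between the pads) lies 19 mm behind it; z points along the fingers, y is the direction in which the jaws open and shut (so a half turn about z gives the same grasp; the last joint's range is limited). The gripper opens to 85 mm and grips with 20 to 120 N. Pads are 22 mm wide; open, the fingers measure 114 mm over their backs; the gripper's body (76 mm by 85 mm) begins 54 mm behind the grasp point. The pads swing forward as they close: fully open they stand 13 mm farther back than shut.
Start: joints at [1.227, 0.353, 1.633, -0, 1.155, -0.002], TCP at [209.488, 588.848, 231.281] pointing down, gripper open.
Joint ranges: [-2.63, 2.63], [-0.92, 2.1], [0.06, 2.66], [-1.3, 4.44], [0, 2.69], [-3.02, 3.02]. Speed limits (rad/s): [2.22, 2.22, 2.79, 3.14, 3.14, 3.14].

### API

Orientations are given as [roll, pitch, yaw] about the fixed x, y, z axes, in that order (R = Rz(yaw) Ry(pitch) Rx(roll)).
In Python, from rig import r gives the robot as it stands.
- The arm moves only by the tool move_arm, never from a script. Its argument "increments" is a list of rows, each an object of numbers: "tx", "ty", "tz": the shift along the tool's x, y, z in cm; "rx", "ry", "rz": the turn, a rotation vector about the tool's x, y, z in degrees; "gripper": the gripper's target within -1 to 1 (fully open at 1, half-way at 0, shut at -1). A call has 1 to 12 rows; each row shifts and turns the commanded pose from where the row before left it, along the tool's axes as they then stand; what a row does not reach is not made up. A row lasts 1/10 s, in which the tool goes at most 50 mm and 8.59 degrees, less where a joint would pass 70% of its speed; a pose out of reach is approached as far as the arm can. A call is refused whole if a number of a shift passes 5 or a number of a turn 8.59, either way. A call with a gripper value outside its range is refused whole. The fingers move at their own pace and stop on an object; "squeeze" is the grip in N (left out, the last holds). Time passes only in rows, so rows that do not move let the fingers close. It gives the time, the measured TCP pose, the force and the opening at its end, in the units of the state.
- r.sense(): the state, without advancing time (a new reading comes with each control period).
- r.grab_frame(name): name is "scene" or "top" or "wrist"; returns (picture, depth): 384x512x3 uint8, red, green, blue; 384x512 float32, mm along the optical axis (not along the pixel's ray), 0 where there is no reading.
- r.camera_model(name): a dict with "fx", "fy", "cx", "cy" (pixels), "k1" (the pictures are not rectified: a ray, as slopes to the right and down, at radius r is drawn at 1 + k1 r^2 times it, then the intrinsics apply), "R" (3x3) and "t" (3): a world point X has camera coordinates R X + t; the wrist camera has in their place "hand_eye" (4x4, takes a point from camera to tool coordinates, whose origin is the TCP and whose axes are the flange's). Camera axes: x right, y down, z forward; pixel columns grow to the right and rows downward; lengths in mm; the calibration is good to about 2 mm. A picture is of the moment at which its call begins: read the wrist's pose just before it. camera_model takes no time and is no camera call.
- r.sign_off(): hands the job in, once; it reports no verdict.
Trained networks look in the newest picture that a camera, given by its name, has taken for a name from the list of things; names that differ only in an ending like _2 or _b are one class to them, and where a whole thing is asked for, a point or a joint stands for the part that bears it (a point fixed in the world has none). Each returns a list of dicts, best first, with "confidence" (0 to 1); they miss things now and then, are a little off and sometimes report something else, mostly with a low value. They report only what shows in the picture. A call takes as long as a camera call. They do not tell look-alikes from the thing itself.
- r.cut_out(query, camera): "mask" (384x512 bool, what is visible of it) and "bbox" ([left, top, right, bottom] in pixels, round what is visible of it).
- r.place_of(query, camera): "location" ([row, column] in pixels: a listed point, or the origin of a listed thing).
The state is a dict: "clock": time; "qpos": joint angles; "qvel": joint speeds; "joint_efforts": joint torques, N m; "eef_pos": TCP position; "tcp_rot": TCP orientation; "contact_force": force on the tool from outside, world axes, zero at the start; "wrist_torque": the same for the moment, N m; "opening": opening from 0.0 (shut) to 1.0 (fully open).
Only numpy, scipy, OpenCV 4.12 (cv2) and the standard library are available. Lean on these libraries where they do the work, as an engineer would, in place of code of your own. Each camera call takes 0.05 s, during which the arm holds its last target. There are 200 camera calls.

### The job

Clamp the wooden slats in the staining jig: take the red-handled T-key out of its wooden stand, find the slot in the steel catch plate by feel, pass the T-head down through it, press the sprung blue bar down with the key's collar, turn the key a quarter turn and let it rise into the notch, so that it alone keeps the bar down. Be gentle: never press the key against the jig with more than 40 N, and leave the things lying around where they are.

Things in the scene. Friction and masses are not known exactly. Their poses are not given: they have to be found in the camera images.
- key: Upright T-key, about 160 g. Origin: centre of the underside of its steel T-head; z up the shaft; y along the T-head and, parallel to it, the handle. Heights above the origin: T-head 9 (x) x 30 (y) mm, z 0-10; shaft 8 mm dia.; round collar 66 mm dia., z 29-35; neck 14 mm dia.; red handle 14 (x) x 50 (y) mm, z 45-75. A half turn about z leaves it the same.
- key_grip (a point): Middle of the red handle, 60 mm above the key's origin; axes as the key's. Grip it firmly (about 50 N) across its 14 mm (x): the turn is made under spring load.
- stand: Fixed wooden block 80 x 80 x 45 mm high with a 44 x 44 mm square hole right through; the key hangs loosely in it, collar resting on the block's top, so that the key's origin is 16 mm above the table. Origin: centre of the underside.
- jig: Fixed staining jig. Origin: centre of its underside, on the table; x along the slats, y along the blue clamp bar, z up. Plywood base 160 x 300 mm; four slats 250 x 38 x 16 mm along x at y = -97, -55, 55, 97 mm, tops at z 44 mm; guide posts 18 mm wide at y = -134 and 134 mm, tops at z 91 mm. Between the inner slats lies the steel catch plate.
- catch_mid (a point): Jig point x 0, y 0, z 44 mm: top of the steel catch plate (92 x 62 mm), axes as the jig's. Its only slot, 12 (x) x 36 (y) mm, has its centre at y 0 but anywhere from x -18 to +18 mm: the plate is screwed down where it was last set (tight: pushing does not shift it; not reported). It rests on rubber: pressed down it sinks 1 mm per 4 N, 3 mm at most.
- notch (a point): Jig point x 0, y 0, z 40 mm: ceiling of the notch across the plate's underside (along x, 13 mm wide in y, centred on the slot in x as well). The underside itself is at z 37 mm: the T-head turns, either way, only with its top below that; free room down to z 12 mm. Let go square across (within 0.12 rad) the head rises into the notch and stays.
- clamp_bar (a joint): Metres the blue bar is pressed down: 0 up, 0.018 bottom stop. Bar 104 (x) x 296 (y) x 8 mm, top at jig z 70 mm when up, window 54 (x) x 52 (y) mm over the plate: the T-head passes, the collar does not. Springs 5 N at 0, 14 N at the stop. Head free to turn at 0.0145-0.018 (key origin at jig z 23-26.5 mm); key locked in the notch: about 0.011 (origin z 30).
- stain_tin: Closed black stain tin, 80 mm diameter, 80 mm high; leave alone. Origin under its centre.
- mug: Blue mug, 80 mm across, 90 mm high; leave alone.
- glue: White glue bottle, 56 mm diameter, 120 mm high; leave alone.
- tape_roll: Yellow tape roll, 54 mm across, 18 mm high, lying on the slats of the jig; leave alone.
- brush: Paint brush, 190 mm, lying beside the jig; leave alone.
- sanding_block: Cork sanding block 100 x 60 x 35 mm; leave alone.
Things that resemble listed ones, but are neither listed nor needed, are in the scene too. Leave any purple or yellow look-alike of the key alone.

How it is judged:
By the outcome, as a careful person would: the job done as asked, in the order asked, and still so for the second after the job is handed in, with the robot touching nothing.
It also fails if it takes over 72 s, if anything falls off the work surface, if the arm or the gripper's body presses on something with over 40 N, if the wrist force passes 120 N, or if a joint passes its speed limit or range.

## Working session

There is one attempt and no reset: what is moved stays moved. The work goes in short steps, Python scripts to look and compute and a tool call to move; the robot and the scene stay as the last step left them, time stands still between calls to the robot, and variables do not carry over. Pictures are saved under pics/ and viewed, about 8 in all and at most 12, crops included, and the job is handed in when it is done.

Besides the shell and the picture viewer there is one more tool, called as name([rows], argument=value, ...), one row to a line, values as JSON. move_arm: Moves the arm, as the interface text tells. Its arguments: {"type":"object","properties":{"increments":{"type":"array","items":{"type":"object","properties":{"tx":{"type":"number"},"ty":{"type":"number"},"tz":{"type":"number"},"rx":{"type":"number"},"ry":{"type":"number"},"rz":{"type":"number"},"gripper":{"type":"number"}}}},"squeeze":{"type":"number"}},"required":["increments"]}

```bash
ls; mkdir -p pics; cat > h.py <<'E'
import numpy as np, cv2
from rig import r
from scipy.spatial.transform import Rotation as Rn
def cam(name):
    m=r.camera_model(name)
    if 'R' in m: R=np.array(m['R']);t=np.array(m['t'])
    else:
        s=r.sense(); H=np.array(m['hand_eye']); T=np.eye(4); T[:3,:3]=Rn.from_euler('xyz',s['tcp_rot']).as_matrix(); T[:3,3]=s['eef_pos']
        W=np.linalg.inv(T@H); R=W[:3,:3]; t=W[:3,3]
    return m,R,t
def ray(c,u,v):
    m,R,t=c
    x=(u-m['cx'])/m['fx'];y=(v-m['cy'])/m['fy'];rd=np.hypot(x,y);q=rd
    for _ in range(20): q=rd/(1+m['k1']*q*q)
    f=q/rd if rd>0 else 1
    return np.array([x*f,y*f,1.])
def w(c,u,v,d): # depth->world
    m,R,t=c; return R.T@(ray(c,u,v)*d-t)
def wz(c,u,v,z): # intersect plane z
    m,R,t=c; o=-R.T@t; d=R.T@ray(c,u,v); return o+d*(z-o[2])/d[2]
def proj(c,X):
    m,R,t=c; p=R@np.array(X,float)+t; x,y=p[0]/p[2],p[1]/p[2]; k=1+m['k1']*(x*x+y*y); return m['fx']*x*k+m['cx'],m['fy']*y*k+m['cy']
E
python3 - <<'E'
from h import *
for n in ['scene','top']:
    im,d=r.grab_frame(n); c=cam(n); np.savez(f'/tmp/{n}.npz',im=im,d=d)
    cv2.imwrite(f'pics/{n}.png',im[:,:,::-1])
    for q in ['key','key_grip','stand','jig','catch_mid','clamp_bar']:
        try:
            for o in r.place_of(q,n)[:3]:
                v,u=o['location'];dd=d[int(v),int(u)]; print(n,q,round(o['confidence'],2),np.round([u,v]),np.round(w(c,u,v,dd)) if dd else 0)
        except Exception as e: print(n,q,e)
s=r.sense();print(s)
E
```

```text
pics
scene key 0.69 [362. 134.] [650. 390.  32.]
scene key 0.68 [317. 174.] [652. 155.  33.]
scene key 0.67 [334. 144.] [620. 271.  51.]
scene key_grip 0.9 [322. 160.] [645. 179.  73.]
scene key_grip 0.81 [372. 145.] [711. 348.  61.]
scene key_grip 0.7 [335. 132.] [608. 283.  89.]
scene stand 0.64 [329. 147.] [613. 258.  44.]
scene jig 0.68 [212. 228.] [ 585. -207.   71.]
scene jig 0.56 [331. 148.] [619. 262.  41.]
scene catch_mid 0.62 [212. 219.] [ 551. -178.   41.]
scene clamp_bar it knows: brush, catch_mid, glue, jig, key, key_grip, mug, notch, sanding_block, stain_tin, stand, tape_roll
top key 0.78 [135. 159.] [705. 339.  30.]
top key 0.73 [144. 192.] [590. 290.  85.]
top key 0.68 [113. 182.] [628. 399.  44.]
top key_grip 0.93 [141. 189.] [600. 298.  88.]
top key_grip 0.82 [104. 182.] [625. 415.  71.]
top key_grip 0.65 [184. 179.] [634. 174.  61.]
top stand 0.67 [148. 192.] [590. 275.  87.]
top jig 0.57 [298. 204.] [ 553. -179.   42.]
top jig 0.37 [148. 193.] [591. 284.  66.]
top catch_mid 0.81 [299. 206.] [ 550. -181.   43.]
top clamp_bar it knows: brush, catch_mid, glue, jig, key, key_grip, mug, notch, sanding_block, stain_tin, stand, tape_roll
{'clock': 0.6, 'qpos': array([ 1.22659471e+00,  3.52983287e-01,  1.63342035e+00, -3.28288055e-05,
        1.15518911e+00, -2.41323949e-03]), 'qvel': array([-0.00041202, -0.00025029,  0.00088878,  0.00072731,  0.00057255,
        0.00032307]), 'joint_efforts': array([-2.23113725e-04, -6.04866529e+01, -3.42313313e+01, -5.71004330e-05,
        1.30247747e-03,  1.31661227e-05]), 'eef_pos': array([209.49863003, 588.83698157, 231.28269212]), 'tcp_rot': array([-3.14159249e+00,  3.00338180e-05,  2.79981753e+00]), 'contact_force': array([ 0.54759189, -0.19958021,  0.38266614]), 'wrist_torque': array([ 0.03482143,  0.05022101, -0.03584488]), 'opening': 1.0017200456481377}
```

```bash
python3 - <<'E'
import cv2,numpy as np
a=cv2.imread('pics/top.png')
cv2.imwrite('pics/topc.png',cv2.resize(a[100:300,60:400],None,fx=2.35,fy=2.35,interpolation=2))
b=cv2.imread('pics/scene.png')
cv2.imwrite('pics/scenec.png',cv2.resize(b[80:330,100:420],None,fx=2.4,fy=2.4,interpolation=2))
E
```

```text
(no output)
```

View pics/topc.png

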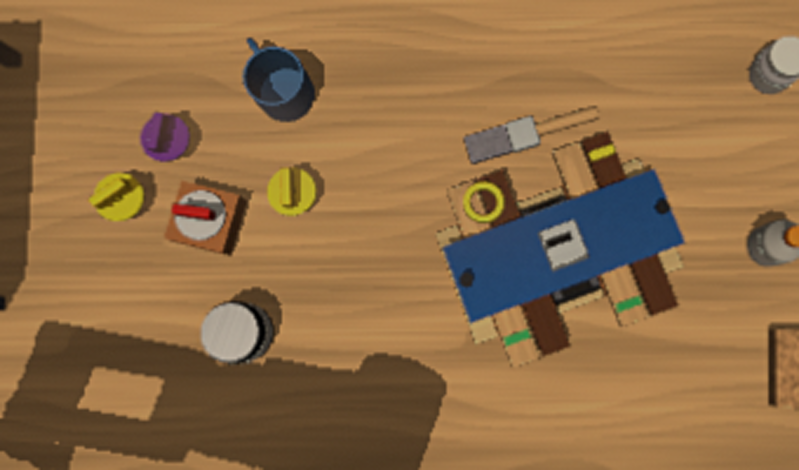

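View pics/scenec.png

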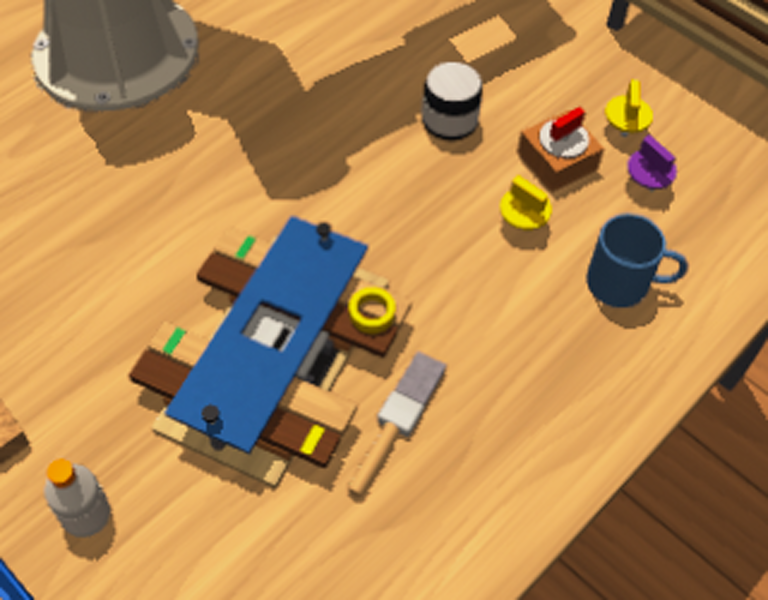

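Top crop: the red key stands in the brown stand at crop (195,212), with yellow and purple look-alikes around it. The jig's window is at crop (563,243), and a dark slot is visible in the plate at about (558,241). The scene view agrees. Next I'll measure the handle and the bar.

```bash
cat >> h.py <<'E'
def cloud(c,d,mask):
    v,u=np.nonzero(mask&(d>0)); return np.array([w(c,a,b,d[b,a]) for a,b in zip(u,v)])
def rect(P):
    (c,(a,b),ang)=cv2.minAreaRect(P[:,:2].astype(np.float32)); 
    if a<b: a,b,ang=b,a,ang+90
    return np.round(c,1),round(a,1),round(b,1),round((ang+90)%180-90,1)
def red(im):
    h=cv2.cvtColor(im,cv2.COLOR_RGB2HSV); return ((h[...,0]<5)|(h[...,0]>174))&(h[...,1]>200)&(h[...,2]>110)
def blue(im):
    h=cv2.cvtColor(im,cv2.COLOR_RGB2HSV); return (abs(h[...,0].astype(int)-108)<8)&(h[...,1]>150)
E
python3 - <<'E'
from h import *
for n in ['scene','top']:
    f=np.load(f'/tmp/{n}.npz'); im,d=f['im'],f['d']; c=cam(n)
    for nm,m,box in [('red',red(im),((550,650),(230,350),(55,120))),('blue',blue(im),((400,700),(-400,0),(60,80)))]:
        P=cloud(c,d,m); print(len(P))
        k=np.all([(P[:,i]>box[i][0])&(P[:,i]<box[i][1]) for i in range(3)],0); P=P[k]
        print(n,nm,len(P),rect(P),np.percentile(P[:,2],[5,50,95]).round(1), P.mean(0).round(1))
print(np.round(r.camera_model('wrist')['hand_eye'],3),{k:v for k,v in r.camera_model('wrist').items() if k!='hand_eye'})
E
```

```text
43
scene red 43 (array([603.3, 295.2]), 45.4, 13.2, 81.8) [86.7 91.  93.7] [603.2 296.1  90.8]
6997
scene blue 3121 (array([ 556.6, -180. ]), 294.1, 105.4, -70.3) [67.1 70.2 73.3] [ 560.9 -188.7   70.2]
59
top red 59 (array([599. , 296.8]), 44.6, 12.0, 80.0) [86.4 89.8 93.5] [598.1 295.8  89.8]
5668
top blue 2402 (array([ 552.4, -179.6]), 290.2, 101.7, -69.7) [65.7 69.1 72.6] [ 551.1 -190.6   69.1]
[[-0.00000e+00 -9.58000e-01 -2.86000e-01  7.26440e+01]
 [ 1.00000e+00 -1.00000e-03  1.00000e-03  2.74000e-01]
 [-1.00000e-03 -2.86000e-01  9.58000e-01 -1.41775e+02]
 [ 0.00000e+00  0.00000e+00  0.00000e+00  1.00000e+00]] {'fx': 301.4052714993144, 'fy': 301.4052714993144, 'cx': 252.40617884519799, 'cy': 189.16306271439933, 'k1': -0.06578731323396254}
```

move_arm([
  {"tx":-4.67,"ty":-1.45},
  {"tx":-4.67,"ty":-1.45},
  {"tx":-4.67,"ty":-1.45},
  {"tx":-4.67,"ty":-1.45},
  {"tx":-4.67,"ty":-1.45},
  {"tx":-4.67,"ty":-1.45},
  {"tx":-4.67,"ty":-1.45},
  {"tx":-4.67,"ty":-1.45},
  {"tx":-4.67,"ty":-1.45},
  {"tx":-4.67,"ty":-1.45},
])

```text
invalid input
```

move_arm([
  {"rz":7.9},
  {"rz":7.9},
  {"rz":7.9},
  {"rz":7.9},
  {"rz":7.9},
  {"rz":7.9},
  {"rz":7.9},
  {"rz":7.9},
  {"rz":7.9},
  {"rz":7.9},
  {},
  {},
])

```text
invalid input
```

```bash
cat >> h.py <<'E'
def st():
    s=r.sense(); print('t',round(s['clock'],2),'pos',s['eef_pos'].round(1),'rot',np.degrees(s['tcp_rot']).round(1),'F',s['contact_force'].round(1),'M',s['wrist_torque'].round(2),'op',round(s['opening'],3),'q6',s['qpos'][5].round(2)); return s
def tool(dx,dy,s=None):
    p=(s or r.sense())['tcp_rot'][2]; return np.round([(np.cos(p)*dx+np.sin(p)*dy)/10,(np.sin(p)*dx-np.cos(p)*dy)/10],2)
E
python3 - <<'E'
from h import *
s=st(); c=cam('wrist'); im,d=r.grab_frame('wrist'); np.savez('/tmp/w1.npz',im=im,d=d); cv2.imwrite('pics/w1.png',im[:,:,::-1])
P=cloud(c,d,red(im)); print(len(P)); 
if len(P):
    P=P[P[:,2]>70]; print(rect(P),np.percentile(P[:,2],[5,50,95]).round(1))
    T=P[P[:,2]>P[:,2].max()-8]; print(rect(T),len(T))
    v,u=np.nonzero(red(im)); print(u.min(),u.max(),v.min(),v.max())
E
```

```text
t 0.6 pos [209.5 588.8 231.3] rot [-180.     0.   160.4] F [ 0.5 -0.2  0.4] M [ 0.03  0.05 -0.04] op 1.002 q6 -0.0
0
```

View pics/w1.png

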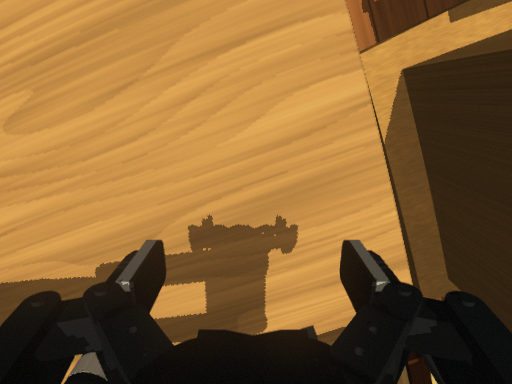

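The moves were refused, so this picture only shows the empty table with the fingers at (150,260) and (360,260). I'll try again with every field in each row.

move_arm([
  {"tx":-4.67,"ty":-1.45,"tz":0,"rx":0,"ry":0,"rz":0,"gripper":1},
  {"tx":-4.67,"ty":-1.45,"tz":0,"rx":0,"ry":0,"rz":0,"gripper":1},
  {"tx":-4.67,"ty":-1.45,"tz":0,"rx":0,"ry":0,"rz":0,"gripper":1},
  {"tx":-4.67,"ty":-1.45,"tz":0,"rx":0,"ry":0,"rz":0,"gripper":1},
  {"tx":-4.67,"ty":-1.45,"tz":0,"rx":0,"ry":0,"rz":0,"gripper":1},
  {"tx":-4.67,"ty":-1.45,"tz":0,"rx":0,"ry":0,"rz":0,"gripper":1},
  {"tx":-4.67,"ty":-1.45,"tz":0,"rx":0,"ry":0,"rz":0,"gripper":1},
  {"tx":-4.67,"ty":-1.45,"tz":0,"rx":0,"ry":0,"rz":0,"gripper":1},
  {"tx":-4.67,"ty":-1.45,"tz":0,"rx":0,"ry":0,"rz":0,"gripper":1},
  {"tx":-4.67,"ty":-1.45,"tz":0,"rx":0,"ry":0,"rz":0,"gripper":1},
], squeeze=50)

```text
clock: 1.65
eef_pos: [602.4, 294.2, 231.5]
tcp_rot: [3.141, 0.0, 2.8]
contact_force: [-0.0, 1.2, 0.8]
opening: 0.998
```

move_arm([
  {"tx":0,"ty":0,"tz":0,"rx":0,"ry":0,"rz":7.9,"gripper":1},
  {"tx":0,"ty":0,"tz":0,"rx":0,"ry":0,"rz":7.9,"gripper":1},
  {"tx":0,"ty":0,"tz":0,"rx":0,"ry":0,"rz":7.9,"gripper":1},
  {"tx":0,"ty":0,"tz":0,"rx":0,"ry":0,"rz":7.9,"gripper":1},
  {"tx":0,"ty":0,"tz":0,"rx":0,"ry":0,"rz":7.9,"gripper":1},
  {"tx":0,"ty":0,"tz":0,"rx":0,"ry":0,"rz":7.9,"gripper":1},
  {"tx":0,"ty":0,"tz":0,"rx":0,"ry":0,"rz":7.9,"gripper":1},
  {"tx":0,"ty":0,"tz":0,"rx":0,"ry":0,"rz":7.9,"gripper":1},
  {"tx":0,"ty":0,"tz":0,"rx":0,"ry":0,"rz":7.9,"gripper":1},
  {"tx":0,"ty":0,"tz":0,"rx":0,"ry":0,"rz":7.9,"gripper":1},
  {"tx":0,"ty":0,"tz":0,"rx":0,"ry":0,"rz":0,"gripper":1},
])

```text
clock: 2.75
eef_pos: [600.9, 295.7, 231.3]
tcp_rot: [-3.142, 0.0, 1.419]
contact_force: [0.4, 0.5, -0.3]
opening: 0.998
```

```bash
cat > look.py <<'E'
from h import *
import sys
n=sys.argv[1]; s=st(); c=cam('wrist'); im,d=r.grab_frame('wrist'); np.savez(f'/tmp/{n}.npz',im=im,d=d); cv2.imwrite(f'pics/{n}.png',im[:,:,::-1])
P=cloud(c,d,red(im)); print(len(P)) 
if len(P):
    print(rect(P),np.percentile(P[:,2],[5,50,95]).round(1))
    T=P[P[:,2]>np.percentile(P[:,2],95)-6]; print(rect(T),len(T))
    v,u=np.nonzero(red(im)); print(u.min(),u.max(),v.min(),v.max())
E
python3 look.py w2
```

```text
t 2.75 pos [600.9 295.7 231.3] rot [-180.     0.    81.3] F [ 0.4  0.5 -0.3] M [ 0.   -0.01 -0.02] op 0.998 q6 0.61
477
(array([601.7, 301.7]), 43.1, 11.7, 80.9) [88.7 90.1 91.2]
(array([601.7, 301.7]), 43.1, 11.7, 80.9) 477
246 258 150 193
```

View pics/w2.png

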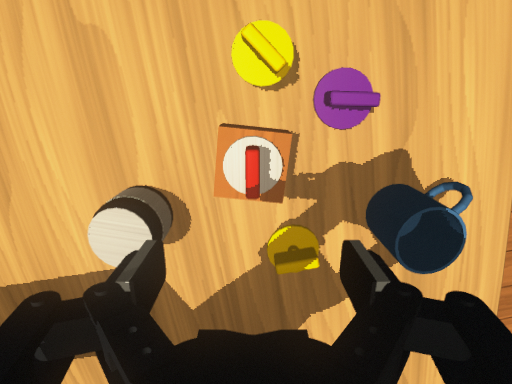

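Red handle in the stand at (252,172), white collar around it. The look-alikes are clear of the finger path, with yellow at (293,250). Refining the centre from the collar and a looser red mask.

```bash
python3 - <<'E'
from h import *
f=np.load('/tmp/w2.npz');im,d=f['im'],f['d'];c=cam('wrist')
h=cv2.cvtColor(im,cv2.COLOR_RGB2HSV)
roi=np.zeros(d.shape,bool);roi[120:215,205:300]=1
m=((h[...,0]<5)|(h[...,0]>173))&(h[...,1]>170)&(h[...,2]>60)&roi
P=cloud(c,d,m);print('red',len(P),rect(P),np.percentile(P[:,2],[0,5,50,95]))
P=P[P[:,2]>86];print('top',rect(P))
# white collar by depth
P=cloud(c,d,roi);k=(P[:,2]>47)&(P[:,2]<56);Q=P[k]
v=cv2.minEnclosingCircle(Q[:,:2].astype(np.float32))
wm=(h[...,1]<60)&(h[...,2]>120)&roi
Q=cloud(c,d,wm);Q=Q[(Q[:,2]>45)&(Q[:,2]<57)];print('collar',len(Q),cv2.minEnclosingCircle(Q[:,:2].astype(np.float32)),np.median(Q[:,2]))
E
```

```text
red 494 (array([601.5, 300.9]), 44.7, 11.7, 81.2) [87.23186722 88.71275668 90.05296427 91.26057924]
top (array([601.5, 300.9]), 44.7, 11.7, 81.2)
collar 1520 ((601.3526000976562, 299.4219055175781), 32.46762466430664) 50.193938208711174
```

move_arm([
  {"tx":0.35,"ty":0,"tz":3.4,"rx":0,"ry":0,"rz":0,"gripper":1},
  {"tx":0,"ty":0,"tz":3.4,"rx":0,"ry":0,"rz":0,"gripper":1},
  {"tx":0,"ty":0,"tz":3.4,"rx":0,"ry":0,"rz":0,"gripper":1},
  {"tx":0,"ty":0,"tz":3.4,"rx":0,"ry":0,"rz":0,"gripper":1},
  {"tx":0,"ty":0,"tz":2.5,"rx":0,"ry":0,"rz":0,"gripper":1},
  {"tx":0,"ty":0,"tz":1.2,"rx":0,"ry":0,"rz":0,"gripper":1},
  {"tx":0,"ty":0,"tz":0,"rx":0,"ry":0,"rz":0,"gripper":1},
])

```text
clock: 3.5
eef_pos: [600.4, 298.7, 56.7]
tcp_rot: [-3.139, 0.002, 1.423]
contact_force: [-0.2, 1.3, 1.1]
opening: 0.999
```

move_arm([
  {"tx":0,"ty":0,"tz":0,"rx":0,"ry":0,"rz":0,"gripper":-1},
  {"tx":0,"ty":0,"tz":0,"rx":0,"ry":0,"rz":0,"gripper":-1},
  {"tx":0,"ty":0,"tz":0,"rx":0,"ry":0,"rz":0,"gripper":-1},
  {"tx":0,"ty":0,"tz":0,"rx":0,"ry":0,"rz":0,"gripper":-1},
  {"tx":0,"ty":0,"tz":0,"rx":0,"ry":0,"rz":0,"gripper":-1},
  {"tx":0,"ty":0,"tz":0,"rx":0,"ry":0,"rz":0,"gripper":-1},
  {"tx":0,"ty":0,"tz":0,"rx":0,"ry":0,"rz":0,"gripper":-1},
  {"tx":0,"ty":0,"tz":0,"rx":0,"ry":0,"rz":0,"gripper":-1},
  {"tx":0,"ty":0,"tz":0,"rx":0,"ry":0,"rz":0,"gripper":-1},
  {"tx":0,"ty":0,"tz":0,"rx":0,"ry":0,"rz":0,"gripper":-1},
], squeeze=55)

```text
clock: 4.5
eef_pos: [601.8, 299.4, 59.0]
tcp_rot: [3.141, -0.001, 1.421]
contact_force: [-1.0, -0.2, 6.4]
opening: 0.155
```

```bash
python3 -c "
from h import *
st()"
```

```text
t 4.5 pos [601.8 299.4  59. ] rot [180.   -0.   81.4] F [-1.  -0.2  6.4] M [-0.07  0.18  0.03] op 0.155 q6 0.61
```

move_arm([
  {"tx":0,"ty":0,"tz":-1,"rx":0,"ry":0,"rz":0,"gripper":-1},
  {"tx":0,"ty":0,"tz":-2,"rx":0,"ry":0,"rz":0,"gripper":-1},
  {"tx":0,"ty":0,"tz":-2.5,"rx":0,"ry":0,"rz":0,"gripper":-1},
  {"tx":0,"ty":0,"tz":-2.5,"rx":0,"ry":0,"rz":-7.15,"gripper":-1},
  {"tx":0,"ty":0,"tz":-2.5,"rx":0,"ry":0,"rz":-7.15,"gripper":-1},
  {"tx":0,"ty":0,"tz":-2.5,"rx":0,"ry":0,"rz":-7.15,"gripper":-1},
  {"tx":0,"ty":0,"tz":0,"rx":0,"ry":0,"rz":-7.15,"gripper":-1},
])

```text
clock: 5.2
eef_pos: [603.1, 300.0, 192.7]
tcp_rot: [3.136, -0.001, 1.925]
contact_force: [0.7, 0.4, -0.7]
opening: 0.153
```

move_arm([
  {"tx":-2.2,"ty":-0.9,"tz":0,"rx":0,"ry":0,"rz":0,"gripper":-1},
  {"tx":-4.4,"ty":-1.8,"tz":0,"rx":0,"ry":0,"rz":0,"gripper":-1},
  {"tx":-4.4,"ty":-1.8,"tz":0,"rx":0,"ry":0,"rz":0,"gripper":-1},
  {"tx":-4.4,"ty":-1.8,"tz":0,"rx":0,"ry":0,"rz":0,"gripper":-1},
  {"tx":-4.4,"ty":-1.8,"tz":0,"rx":0,"ry":0,"rz":0,"gripper":-1},
  {"tx":-4.4,"ty":-1.8,"tz":0,"rx":0,"ry":0,"rz":0,"gripper":-1},
  {"tx":-4.4,"ty":-1.8,"tz":0,"rx":0,"ry":0,"rz":0,"gripper":-1},
  {"tx":-4.4,"ty":-1.8,"tz":0,"rx":0,"ry":0,"rz":0,"gripper":-1},
  {"tx":-4.4,"ty":-1.8,"tz":0,"rx":0,"ry":0,"rz":0,"gripper":-1},
  {"tx":-4.4,"ty":-1.8,"tz":0,"rx":0,"ry":0,"rz":0,"gripper":-1},
  {"tx":-4.4,"ty":-1.8,"tz":0,"rx":0,"ry":0,"rz":0,"gripper":-1},
  {"tx":-4.4,"ty":-1.8,"tz":0,"rx":0,"ry":0,"rz":0,"gripper":-1},
])

```text
clock: 6.4
eef_pos: [579.5, -249.0, 188.6]
tcp_rot: [-3.142, -0.0, 1.92]
contact_force: [-0.0, -0.5, -1.6]
opening: 0.155
```

move_arm([
  {"tx":0,"ty":0,"tz":0,"rx":0,"ry":0,"rz":0,"gripper":-1},
  {"tx":0,"ty":0,"tz":0,"rx":0,"ry":0,"rz":0,"gripper":-1},
])

```text
clock: 6.6
eef_pos: [579.5, -248.0, 188.2]
tcp_rot: [-3.141, -0.001, 1.918]
contact_force: [-0.8, 0.1, -1.5]
opening: 0.154
```

```bash
python3 look.py w3; python3 - <<'E'
from h import *
f=np.load('/tmp/w3.npz');im,d=f['im'],f['d'];c=cam('wrist')
P=cloud(c,d,blue(im));P=P[(P[:,2]>55)&(P[:,2]<85)];print(rect(P),np.median(P[:,2]))
u,v=proj(c,(554,-180,44));print(u,v);u,v=int(u),int(v)
x0,y0=max(u-100,0),max(v-75,0)
cv2.imwrite('pics/w3c.png',cv2.resize(im[y0:y0+150,x0:x0+200,::-1],None,fx=4,fy=4,interpolation=2));print(x0,y0)
E
```

```text
t 6.6 pos [ 579.5 -248.   188.2] rot [-180.    -0.   109.9] F [-0.8  0.1 -1.5] M [-0.05  0.04 -0.02] op 0.154 q6 -0.75
2920
(array([ 579.8, -248. ]), 48.4, 13.2, -69.9) [217.8 219.1 220. ]
(array([ 579.8, -248. ]), 48.4, 13.2, -69.9) 2920
236 268 226 324
(array([ 553.5, -173.4]), 144.1, 103.3, -70.0) 69.21797682882654
250.48952759667412 101.70544932375618
150 26
```

View pics/w3.png

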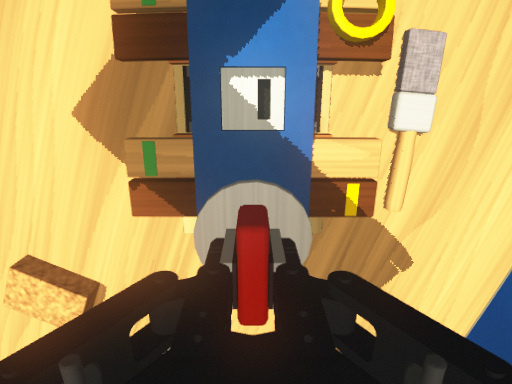

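Handle held centred at (252,265). The plate shows through the window at (221–285, 67–130), with a dark slot at (264,98). Measuring the slot's position and whether it really is a hole.

```bash
python3 - <<'E'
from h import *
f=np.load('/tmp/w3.npz');im,d=f['im'],f['d'];c=cam('wrist')
g=im.max(2); roi=np.zeros(g.shape,bool);roi[70:128,224:282]=1
m=(g<60)&roi; n,l,stt,ce=cv2.connectedComponentsWithStats(m.astype(np.uint8)); print(stt[1:],ce[1:])
P=np.array([wz(c,u,v,44) for v,u in zip(*np.nonzero(m))]);print('slot',rect(P), P.mean(0))
print('depth z in slot',np.percentile(cloud(c,d,m)[:,2],[5,50,95]),'plate',np.percentile(cloud(c,d,roi&~m)[:,2],[5,50,95]))
# window
B=blue(im); wn=~B; roi2=np.zeros(g.shape,bool);roi2[55:140,212:297]=1
n,l,stt,ce=cv2.connectedComponentsWithStats((wn&roi2).astype(np.uint8));i=1+stt[1:,4].argmax();print(stt[i])
P=np.array([wz(c,u,v,70) for v,u in zip(*np.nonzero(l==i))]);print('window',rect(P))
# bar edges at rows
for v in (40,98,170):
    u=np.nonzero(B[v,170:330])[0]+170; a,b=wz(c,u[0],v,70),wz(c,u[-1],v,70); print(v,u[0],u[-1],((a+b)/2).round(1),np.linalg.norm(a-b).round(1))
print(r.place_of('catch_mid','wrist'),r.place_of('notch','wrist'))
E
```

```text
[] []Traceback (most recent call last):
  File "<stdin>", line 5, in <module>
  File "h.py", line 26, in rect
    (c,(a,b),ang)=cv2.minAreaRect(P[:,:2].astype(np.float32));
                                  ~^^^^^^
IndexError: too many indices for array: array is 1-dimensional, but 2 were indexed
```

```bash
python3 - <<'E'
from h import *
f=np.load('/tmp/w3.npz');im,d=f['im'],f['d'];c=cam('wrist')
g=im.max(2); roi=np.zeros(g.shape,bool);roi[70:128,224:282]=1
print(g[98,220:290:2],d[98,220:290:4].round())
m=(g<100)&roi; n,l,stt,ce=cv2.connectedComponentsWithStats(m.astype(np.uint8)); print(stt[1:],ce[1:])
P=np.array([wz(c,u,v,44) for v,u in zip(*np.nonzero(m))]);print('slot',rect(P), P.mean(0))
print('depth z in slot',np.percentile(cloud(c,d,m)[:,2],[5,50,95]),'plate',np.percentile(cloud(c,d,roi&~m)[:,2],[5,50,95]))
B=blue(im); roi2=np.zeros(g.shape,bool);roi2[55:140,212:297]=1
n,l,stt,ce=cv2.connectedComponentsWithStats((~B&roi2).astype(np.uint8));i=1+stt[1:,4].argmax();print(stt[i])
P=np.array([wz(c,u,v,70) for v,u in zip(*np.nonzero(l==i))]);print('window',rect(P))
for v in (40,98,170):
    u=np.nonzero(B[v,170:330])[0]+170; a,b=wz(c,u[0],v,70),wz(c,u[-1],v,70); print(v,u[0],u[-1],((a+b)/2).round(1),np.linalg.norm(a-b).round(1))
print(r.place_of('catch_mid','wrist'))
E
```

```text
[ 86 167 172 170 173 175 174 170 172 175 173 170 253 253 253 252 252 252
 252  66  68  67  68  79  79 167 252 252 251 252 251 251 200 195 195] [249. 275. 275. 276. 275. 274. 275. 275. 275. 274. 305. 304. 304. 275.
 275. 275. 274. 249.]
[[258  80  12  39 465]] [[263.46451613  98.88387097]]
slot (array([ 564.5, -173.9]), 33.7, 10.2, -69.8) [ 564.32601536 -173.6658124    44.        ]
depth z in slot [10.86148733 12.09734209 13.38029565] plate [41.76382432 43.14076338 44.3479959 ]
[ 212   56   85   84 6090]
window (array([ 556.1, -176.6]), 72.2, 66.9, 19.8)
40 189 316 [ 539.2 -133.9   70. ] 101.4Traceback (most recent call last):
  File "<stdin>", line 12, in <module>
IndexError: index 0 is out of bounds for axis 0 with size 0
```

move_arm([
  {"tx":2.5,"ty":0.36,"tz":0,"rx":0,"ry":0,"rz":0,"gripper":-1},
  {"tx":2.5,"ty":0.36,"tz":0,"rx":0,"ry":0,"rz":0,"gripper":-1},
  {"tx":2.44,"ty":0.37,"tz":0,"rx":0,"ry":0,"rz":0,"gripper":-1},
  {"tx":0,"ty":0,"tz":2.5,"rx":0,"ry":0,"rz":0,"gripper":-1},
  {"tx":0,"ty":0,"tz":2.5,"rx":0,"ry":0,"rz":0,"gripper":-1},
  {"tx":0,"ty":0,"tz":2.0,"rx":0,"ry":0,"rz":0,"gripper":-1},
  {"tx":0,"ty":0,"tz":1.5,"rx":0,"ry":0,"rz":0,"gripper":-1},
  {"tx":0,"ty":0,"tz":0.8,"rx":0,"ry":0,"rz":0,"gripper":-1},
  {"tx":0,"ty":0,"tz":0,"rx":0,"ry":0,"rz":0,"gripper":-1},
  {"tx":0,"ty":0,"tz":0,"rx":0,"ry":0,"rz":0,"gripper":-1},
])

```text
clock: 7.65
eef_pos: [565.4, -173.4, 95.9]
tcp_rot: [3.141, 0.0, 1.92]
contact_force: [-0.7, 0.2, -1.1]
opening: 0.153
```

```bash
python3 -c "
from h import *
s=st();print(tool(564.4-s['eef_pos'][0],-174.3-s['eef_pos'][1],s))"
```

```text
t 7.65 pos [ 565.4 -173.4   95.9] rot [180.   0. 110.] F [-0.7  0.2 -1.1] M [ 0.02  0.01 -0.03] op 0.153 q6 -0.65
[-0.05 -0.12]
```

move_arm([
  {"tx":-0.05,"ty":-0.1,"tz":0.3,"rx":0,"ry":0,"rz":0,"gripper":-1},
  {"tx":0,"ty":0,"tz":0.3,"rx":0,"ry":0,"rz":0,"gripper":-1},
  {"tx":0,"ty":0,"tz":0.2,"rx":0,"ry":0,"rz":0,"gripper":-1},
  {"tx":0,"ty":0,"tz":0.1,"rx":0,"ry":0,"rz":0,"gripper":-1},
  {"tx":0,"ty":0,"tz":0.1,"rx":0,"ry":0,"rz":0,"gripper":-1},
  {"tx":0,"ty":0,"tz":0,"rx":0,"ry":0,"rz":0,"gripper":-1},
  {"tx":0,"ty":0,"tz":0,"rx":0,"ry":0,"rz":0,"gripper":-1},
])

```text
clock: 8.35
eef_pos: [564.1, -174.3, 85.3]
tcp_rot: [-3.142, -0.0, 1.92]
contact_force: [0.1, -0.0, -1.0]
opening: 0.153
```

```bash
python3 -c "
from h import *
s=st()"
```

```text
t 8.35 pos [ 564.1 -174.3   85.3] rot [-180.   -0.  110.] F [ 0.1 -0.  -1. ] M [-0.05 -0.04  0.  ] op 0.153 q6 -0.65
```

Origin is at 42.3 mm, below the plate top, with no reaction force, so the head seems to be in the slot. Continuing gently.

move_arm([
  {"tx":0,"ty":0,"tz":0.1,"rx":0,"ry":0,"rz":0,"gripper":-1},
  {"tx":0,"ty":0,"tz":0.1,"rx":0,"ry":0,"rz":0,"gripper":-1},
  {"tx":0,"ty":0,"tz":0.1,"rx":0,"ry":0,"rz":0,"gripper":-1},
  {"tx":0,"ty":0,"tz":0.1,"rx":0,"ry":0,"rz":0,"gripper":-1},
  {"tx":0,"ty":0,"tz":0,"rx":0,"ry":0,"rz":0,"gripper":-1},
])

```text
clock: 8.85
eef_pos: [564.2, -174.4, 81.3]
tcp_rot: [3.141, 0.0, 1.92]
contact_force: [-0.4, 0.5, 2.9]
opening: 0.157
```

```bash
python3 -c "
from h import *
s=st()"
```

```text
t 8.85 pos [ 564.2 -174.4   81.3] rot [180.   0. 110.] F [-0.4  0.5  2.9] M [ 0.05  0.06 -0.  ] op 0.157 q6 -0.65
```

move_arm([
  {"tx":0,"ty":0,"tz":0.1,"rx":0,"ry":0,"rz":0,"gripper":-1},
  {"tx":0,"ty":0,"tz":0.1,"rx":0,"ry":0,"rz":0,"gripper":-1},
  {"tx":0,"ty":0,"tz":0.1,"rx":0,"ry":0,"rz":0,"gripper":-1},
  {"tx":0,"ty":0,"tz":0.1,"rx":0,"ry":0,"rz":0,"gripper":-1},
  {"tx":0,"ty":0,"tz":0,"rx":0,"ry":0,"rz":0,"gripper":-1},
])

```text
clock: 9.35
eef_pos: [564.2, -174.3, 77.3]
tcp_rot: [3.141, 0.0, 1.92]
contact_force: [-0.6, -0.1, 5.0]
opening: 0.152
```

```bash
python3 -c "
from h import *
s=st()"
```

```text
t 9.35 pos [ 564.2 -174.3   77.3] rot [180.   0. 110.] F [-0.6 -0.1  5. ] M [0.02 0.11 0.06] op 0.152 q6 -0.65
```

move_arm([
  {"tx":0,"ty":0,"tz":0.15,"rx":0,"ry":0,"rz":0,"gripper":-1},
  {"tx":0,"ty":0,"tz":0.15,"rx":0,"ry":0,"rz":0,"gripper":-1},
  {"tx":0,"ty":0,"tz":0.15,"rx":0,"ry":0,"rz":0,"gripper":-1},
  {"tx":0,"ty":0,"tz":0.15,"rx":0,"ry":0,"rz":0,"gripper":-1},
  {"tx":0,"ty":0,"tz":0.15,"rx":0,"ry":0,"rz":0,"gripper":-1},
  {"tx":0,"ty":0,"tz":0.1,"rx":0,"ry":0,"rz":0,"gripper":-1},
  {"tx":0,"ty":0,"tz":0,"rx":0,"ry":0,"rz":0,"gripper":-1},
])

```text
clock: 10.05
eef_pos: [564.2, -174.3, 69.1]
tcp_rot: [3.141, 0.0, 1.92]
contact_force: [-1.1, -0.1, 9.4]
opening: 0.153
```

move_arm([
  {"tx":0,"ty":0,"tz":0.05,"rx":0,"ry":0,"rz":0,"gripper":-1},
  {"tx":0,"ty":0,"tz":0,"rx":0,"ry":0,"rz":0,"gripper":-1},
])

```text
clock: 10.25
eef_pos: [564.3, -174.3, 68.7]
tcp_rot: [3.141, 0.0, 1.92]
contact_force: [-1.9, -0.2, 9.0]
opening: 0.155
```

```bash
python3 look.py w4
```

```text
t 10.25 pos [ 564.3 -174.3   68.7] rot [180.   0. 110.] F [-1.9 -0.2  9. ] M [0.1  0.3  0.04] op 0.155 q6 -0.65
2897
(array([ 564.6, -174.4]), 48.3, 13.0, -70.1) [ 98.4  99.6 100.6]
(array([ 564.6, -174.4]), 48.3, 13.0, -70.1) 2897
237 268 227 324
```

View pics/w4.png

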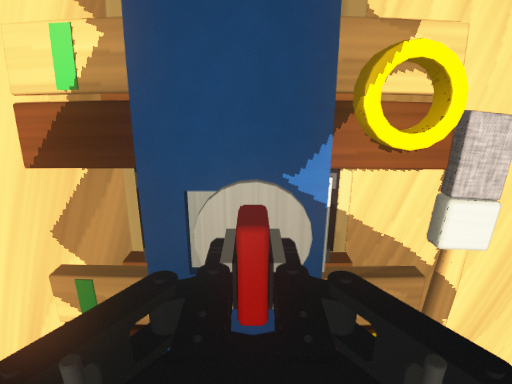

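Collar (white, about (253,235)) is pressing the bar down and the tape roll is clear of the turn. Descending about 1 mm more for margin.

move_arm([
  {"tx":0,"ty":0,"tz":0.06,"rx":0,"ry":0,"rz":0,"gripper":-1},
  {"tx":0,"ty":0,"tz":0.05,"rx":0,"ry":0,"rz":0,"gripper":-1},
  {"tx":0,"ty":0,"tz":0,"rx":0,"ry":0,"rz":0,"gripper":-1},
])

```text
clock: 10.6
eef_pos: [564.3, -174.4, 67.7]
tcp_rot: [3.141, 0.0, 1.92]
contact_force: [-1.8, 0.8, 9.1]
opening: 0.158
```

move_arm([
  {"tx":0,"ty":0,"tz":0,"rx":0,"ry":0,"rz":3,"gripper":-1},
  {"tx":0,"ty":0,"tz":0,"rx":0,"ry":0,"rz":3,"gripper":-1},
  {"tx":0,"ty":0,"tz":0,"rx":0,"ry":0,"rz":4,"gripper":-1},
  {"tx":0,"ty":0,"tz":0,"rx":0,"ry":0,"rz":5,"gripper":-1},
  {"tx":0,"ty":0,"tz":0,"rx":0,"ry":0,"rz":5,"gripper":-1},
  {"tx":0,"ty":0,"tz":0,"rx":0,"ry":0,"rz":0,"gripper":-1},
])

```text
clock: 11.2
eef_pos: [565.0, -174.5, 68.0]
tcp_rot: [3.14, 0.0, 1.568]
contact_force: [-0.9, 0.5, 9.2]
opening: 0.159
```

```bash
python3 -c "
from h import *
s=st()"
```

```text
t 11.2 pos [ 565.  -174.5   68. ] rot [179.9   0.   89.8] F [-0.9  0.5  9.2] M [ 0.11  0.1  -0.14] op 0.159 q6 -0.3
```

Turning freely (Mz about 0.1 N m). Continuing to 90°.

move_arm([
  {"tx":0,"ty":0,"tz":0,"rx":0,"ry":0,"rz":7,"gripper":-1},
  {"tx":0,"ty":0,"tz":0,"rx":0,"ry":0,"rz":7,"gripper":-1},
  {"tx":0,"ty":0,"tz":0,"rx":0,"ry":0,"rz":7,"gripper":-1},
  {"tx":0,"ty":0,"tz":0,"rx":0,"ry":0,"rz":7,"gripper":-1},
  {"tx":0,"ty":0,"tz":0,"rx":0,"ry":0,"rz":7,"gripper":-1},
  {"tx":0,"ty":0,"tz":0,"rx":0,"ry":0,"rz":7,"gripper":-1},
  {"tx":0,"ty":0,"tz":0,"rx":0,"ry":0,"rz":7,"gripper":-1},
  {"tx":0,"ty":0,"tz":0,"rx":0,"ry":0,"rz":7,"gripper":-1},
  {"tx":0,"ty":0,"tz":0,"rx":0,"ry":0,"rz":7,"gripper":-1},
  {"tx":0,"ty":0,"tz":0,"rx":0,"ry":0,"rz":7,"gripper":-1},
  {"tx":0,"ty":0,"tz":0,"rx":0,"ry":0,"rz":0,"gripper":-1},
])

```text
clock: 12.3
eef_pos: [565.0, -174.5, 68.0]
tcp_rot: [3.141, -0.001, 0.345]
contact_force: [-0.4, 0.1, 8.8]
opening: 0.157
```

```bash
python3 look.py w5
```

```text
t 12.3 pos [ 565.  -174.5   68. ] rot [ 1.799e+02 -1.000e-01  1.980e+01] F [-0.4  0.1  8.8] M [ 0.12  0.08 -0.15] op 0.157 q6 0.92
2934
(array([ 564.7, -174.4]), 48.7, 13.2, 19.5) [97.7 98.9 99.9]
(array([ 564.7, -174.4]), 48.7, 13.2, 19.5) 2934
237 268 226 325
```

move_arm([
  {"tx":0,"ty":0,"tz":-0.1,"rx":0,"ry":0,"rz":0,"gripper":-1},
  {"tx":0,"ty":0,"tz":-0.1,"rx":0,"ry":0,"rz":0,"gripper":-1},
  {"tx":0,"ty":0,"tz":-0.1,"rx":0,"ry":0,"rz":0,"gripper":-1},
  {"tx":0,"ty":0,"tz":-0.1,"rx":0,"ry":0,"rz":0,"gripper":-1},
  {"tx":0,"ty":0,"tz":0,"rx":0,"ry":0,"rz":0,"gripper":-1},
])

```text
clock: 12.85
eef_pos: [564.9, -174.5, 71.9]
tcp_rot: [3.141, -0.001, 0.349]
contact_force: [0.5, 0.5, 7.1]
opening: 0.155
```

move_arm([
  {"tx":0,"ty":0,"tz":-0.08,"rx":0,"ry":0,"rz":0,"gripper":-1},
  {"tx":0,"ty":0,"tz":0,"rx":0,"ry":0,"rz":0,"gripper":-1},
])

```text
clock: 13.05
eef_pos: [565.0, -174.5, 72.6]
tcp_rot: [3.141, -0.002, 0.349]
contact_force: [0.4, 0.9, 7.5]
opening: 0.156
```

```bash
python3 -c "
from h import *
s=st()"
```

```text
t 13.05 pos [ 565.  -174.5   72.6] rot [ 1.799e+02 -1.000e-01  2.000e+01] F [0.4 0.9 7.5] M [ 0.11 -0.06 -0.09] op 0.156 q6 0.92
```

move_arm([
  {"tx":0,"ty":0,"tz":-0.04,"rx":0,"ry":0,"rz":0,"gripper":-1},
  {"tx":0,"ty":0,"tz":0,"rx":0,"ry":0,"rz":0,"gripper":-1},
])

```text
clock: 13.25
eef_pos: [565.0, -174.5, 73.0]
tcp_rot: [3.141, -0.002, 0.349]
contact_force: [1.9, 0.7, 6.5]
opening: 0.154
```

move_arm([
  {"tx":0,"ty":0,"tz":-0.04,"rx":0,"ry":0,"rz":0,"gripper":-1},
  {"tx":0,"ty":0,"tz":0,"rx":0,"ry":0,"rz":0,"gripper":-1},
])

```text
clock: 13.45
eef_pos: [565.0, -174.5, 73.1]
tcp_rot: [3.141, -0.001, 0.349]
contact_force: [2.6, 0.3, 3.9]
opening: 0.152
```

```bash
python3 -c "
from h import *
s=st()"
```

```text
t 13.45 pos [ 565.  -174.5   73.1] rot [ 1.799e+02 -1.000e-01  2.000e+01] F [2.6 0.3 3.9] M [ 0.03 -0.36 -0.09] op 0.152 q6 0.92
```

move_arm([
  {"tx":0,"ty":0,"tz":0,"rx":0,"ry":0,"rz":0,"gripper":0.2},
  {"tx":0,"ty":0,"tz":0,"rx":0,"ry":0,"rz":0,"gripper":0.2},
  {"tx":0,"ty":0,"tz":0,"rx":0,"ry":0,"rz":0,"gripper":0.2},
  {"tx":0,"ty":0,"tz":0,"rx":0,"ry":0,"rz":0,"gripper":0.2},
  {"tx":0,"ty":0,"tz":0,"rx":0,"ry":0,"rz":0,"gripper":0.2},
])

```text
clock: 13.95
eef_pos: [563.9, -174.3, 72.6]
tcp_rot: [-3.141, 0.0, 0.349]
contact_force: [0.9, 0.0, -0.5]
opening: 0.601
```

move_arm([
  {"tx":0,"ty":0,"tz":-1,"rx":0,"ry":0,"rz":0,"gripper":0.2},
  {"tx":0,"ty":0,"tz":-3,"rx":0,"ry":0,"rz":0,"gripper":0.2},
  {"tx":0,"ty":0,"tz":-4,"rx":0,"ry":0,"rz":0,"gripper":0.2},
  {"tx":0,"ty":0,"tz":-4,"rx":0,"ry":0,"rz":0,"gripper":0.2},
  {"tx":0,"ty":0,"tz":-3,"rx":0,"ry":0,"rz":0,"gripper":0.2},
  {"tx":0,"ty":0,"tz":0,"rx":0,"ry":0,"rz":0,"gripper":0.2},
  {"tx":0,"ty":0,"tz":0,"rx":0,"ry":0,"rz":0,"gripper":0.2},
])

```text
clock: 14.65
eef_pos: [564.3, -174.4, 223.9]
tcp_rot: [3.14, -0.001, 0.349]
contact_force: [0.2, 0.3, -0.4]
opening: 0.603
```

```bash
python3 look.py w6; python3 - <<'E'
from h import *
f=np.load('/tmp/w6.npz');im,d=f['im'],f['d'];c=cam('wrist')
P=cloud(c,d,blue(im));P=P[(P[:,2]>40)&(P[:,2]<85)];print('bar z',np.percentile(P[:,2],[5,50,95]),rect(P))
# plane fit
A=np.c_[P[:,:2]-P[:,:2].mean(0),np.ones(len(P))];print(np.linalg.lstsq(A,P[:,2],rcond=None)[0])
E
```

```text
t 14.65 pos [ 564.3 -174.4  223.9] rot [ 1.799e+02 -1.000e-01  2.000e+01] F [ 0.2  0.3 -0.4] M [-0.01 -0.03 -0.05] op 0.603 q6 0.92
83
(array([ 548.4, -180.1]), 13.0, 11.0, 27.0) [103.1 104.2 105.2]
(array([ 548.4, -180.1]), 13.0, 11.0, 27.0) 83
247 259 195 208
bar z [55.47359338 57.02483677 58.44706254] (array([ 553.3, -311.1]), 507.8, 184.5, 87.7)
[-7.75266061e-03  3.62507676e-04  5.70530156e+01]
```

View pics/w6.png

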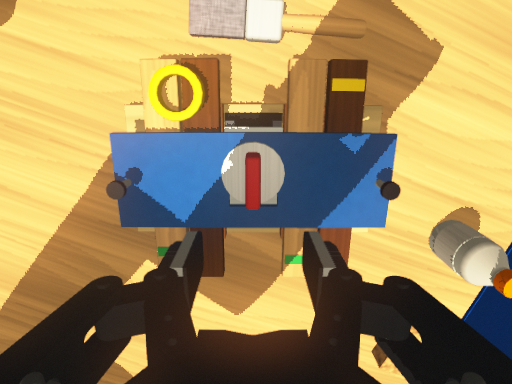

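The key stands square across in the bar window, handle at (253,180), and the bar top is about 57–58 mm high, down from 70. I'll make one last check of the handle angle after a short wait, with the other cameras too.

move_arm([
  {"tx":0,"ty":0,"tz":-3,"rx":0,"ry":0,"rz":0,"gripper":0.2},
  {"tx":0,"ty":0,"tz":-3,"rx":0,"ry":0,"rz":0,"gripper":0.2},
  {"tx":0,"ty":0,"tz":0,"rx":0,"ry":0,"rz":0,"gripper":0.2},
  {"tx":0,"ty":0,"tz":0,"rx":0,"ry":0,"rz":0,"gripper":0.2},
  {"tx":0,"ty":0,"tz":0,"rx":0,"ry":0,"rz":0,"gripper":0.2},
  {"tx":0,"ty":0,"tz":0,"rx":0,"ry":0,"rz":0,"gripper":0.2},
])

```text
clock: 15.3
eef_pos: [563.3, -174.1, 281.1]
tcp_rot: [-3.14, 0.002, 0.349]
contact_force: [-0.2, 0.6, 0.5]
opening: 0.599
```

```bash
python3 - <<'E'
from h import *
st()
for n in ('wrist','scene'):
    c=cam(n);im,d=r.grab_frame(n);h=cv2.cvtColor(im,cv2.COLOR_RGB2HSV)
    m=((h[...,0]<6)|(h[...,0]>173))&(h[...,1]>150)&(h[...,2]>50)
    P=cloud(c,d,m)
    P=P[(abs(P[:,0]-564)<50)&(abs(P[:,1]+174)<50)&(P[:,2]>85)];print(n,'handle',len(P),rect(P) if len(P)>5 else '',np.median(P[:,2]))
    B=cloud(c,d,blue(im));B=B[(abs(B[:,0]-554)<150)&(abs(B[:,1]+180)<170)&(B[:,2]>45)&(B[:,2]<85)];print(' bar',rect(B),np.median(B[:,2]))
E
```

```text
t 15.3 pos [ 563.3 -174.1  281.1] rot [-1.799e+02  1.000e-01  2.000e+01] F [-0.2  0.6  0.5] M [-0.09 -0.03 -0.  ] op 0.599 q6 0.92
wrist handle 545 (array([ 565.1, -173.8]), 48.4, 12.2, 20.3) 104.0776042672557
 bar (array([ 556. , -180.6]), 289.9, 102.6, -70.1) 58.32366926554658
scene handle 127 (array([ 566.1, -175.6]), 50.0, 12.1, 18.6) 102.158547292382
 bar (array([ 556.5, -179.3]), 296.3, 104.9, -70.4) 59.28360793083671
```

Handle top is about 104–105 mm (origin about 30), the handle is at 20° against a bar axis of -70° (square), and the bar is steady at about 59 mm. Handing in.

```bash
python3 -c "
from rig import r
print(r.sign_off())"
```

```text
the job is handed in; nothing more can be done
None
```

The slats are clamped: the red-handled key is locked in the notch and holds the blue bar down on its own. I handed the job in at about 15.4 s of the 72 s allowed.

- **What I did:** I took the key from its stand and located the slot with the wrist camera, about 11 mm along jig x. I then felt the T-head pass down through it, pressed the bar down with the collar and turned the key 90°. I let it rise until the notch ceiling took the load, then released it and backed off.
- **Forces:** The highest force I read while pressing was about 9 N, and turning needed about 0.15 N·m. Both are end-of-move readings, so brief peaks between them are not covered.
- **Last checks:** About 1.3 s after release, with the gripper about 180 mm above the key:
  - The bar top stood at 58–59 mm (59 expected when locked; 70 when up).
  - By the wrist camera the handle top was at 104 mm, which puts the key's origin at about 30 mm as expected. The handle was square to within about 0.5°.
- **Disagreements:** The scene camera read the handle 1.7° off square and 2 mm lower. That is at about the calibration limit and well inside the 0.12 rad allowed. The springs also felt 2–3 N softer than stated.
- **Other things:** The arm touched nothing else that I noticed. I did not re-measure the positions of the things lying around.
- **Interface:** The first two move calls were refused as invalid input and moved nothing. I repeated them with every field filled in.

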